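# Load a fresco test tile into the light-ageing chamber

## Robot

A 6-joint arm with a two-finger parallel gripper is mounted at the origin on the work surface. World frame = base frame: x ahead of the robot, y to its left, z up, the work surface at z = 0. Lengths are in m, angles in rad, forces in N, time in s.
With the tool pointing down it reaches from about 0.35 to 0.775 m from the base axis. Payload 5.5 kg.
Tool frame: the origin (TCP) lies between the finger pads; the fingertips stand 11 mm ahead of it and the grasp point (between the pads) lies 8 mm behind it (tips_ahead is the distance from the TCP to the fingertips, in m); z points along the fingers, y is the line along which they close (so a half turn about z gives the same grasp; the last joint's range is limited). The gripper opens to 85 mm and grips with 20 to 120 N. Pads are 22 mm wide; open, the fingers measure 114 mm over their backs; the gripper's body (76 mm by 85 mm) begins 54 mm behind the grasp point. The pads swing forward as they close: fully open they stand 13 mm farther back than shut.
Start: joints at [1.018, 0.313, 0.046, 1.304, 0, 1.431], TCP at [0.231, 0.527, 0.242] pointing down, gripper open.
Joint ranges: [-2.76, 2.76], [-0.86, 1.69], [-1.03, 1.26], [-2.2, 2.34], [-1.47, 1.5], [-3.14, 3.14]. Speed limits (rad/s): [2.57, 2.57, 3.14, 3.14, 3.14, 3.14].

## Interface

Orientations are given as a unit quaternion [w, x, y, z].
In Python, from workcell import * gives the robot as it stands. The module is installed in compiled form; this text tells all that it offers.
- The arm moves only by the tool jog_arm, never from a script. Its argument "moves" is a list of rows, each an object with "fingers": the closure, from 0 (fully open) to 1 (shut); "slide": the shift along the tool's x, y, z in mm, a list of three; "angular": the turn, a rotation vector about the tool's x, y, z in degrees, a list of three. A call has 1 to 10 rows; each row is the pose to reach, as a shift and turn from the pose commanded when the call began, along the tool's axes at that moment; what a row does not reach only later rows make up. A row lasts 1/12 s, in which the tool goes at most 41.7 mm and 7.16 degrees, less where a joint would pass 70% of its speed; a pose out of reach is approached as far as the arm can. A call with a gripper value outside its range is refused whole. The fingers move at their own pace and stop on an object; "squeeze" is the grip in N (left out, the last holds). Time passes only in rows, so rows that repeat a pose let the fingers close. It gives the time, the measured TCP pose, the force, the opening and the grip force at its end, in the units of the state.
- get_state(): the state, without advancing time (a new reading comes with each control period).
- read_camera(name): name is "side" or "top" or "wrist"; returns a dict with "color" (400x640x3 uint8, red, green, blue), "fovy" (degrees; the focal length in pixels is half the picture's height over the tangent of half this angle, whatever the lens; pixels are square), "cx", "cy" (the principal point, pixels), "D" ([k1, k2, p1, p2, k3] as OpenCV has them; the pictures are not rectified), "world_from_camera" (4x4, takes a point from camera to world coordinates); the wrist camera has in their place "tool_from_camera" (4x4, takes a point from camera to tool coordinates, whose origin is the TCP and whose axes are the flange's). Camera axes: x right, y down, z forward; pixel columns grow to the right and rows downward; lengths in m; the calibration is good to about 2 mm. A picture is of the moment at which its call begins: read the wrist's pose just before it. There is no depth.
- hand_in(): hands the job in; it is judged then, once.
Trained networks look in a picture, given as the dict that the camera call returned (one of the last four; its "shot" number tells which), for a name from the list of things; names that differ only in an ending like _2 or _b are one class to them, and where a whole thing is asked for, a point or a joint stands for the part that bears it (a point fixed in the world has none). Each returns a list of dicts, best first, with "p" (0 to 1); they miss things now and then, are a little off and sometimes report something else, mostly with a low value. They report only what shows in the picture. A call takes as long as a camera call. They do not tell look-alikes from the thing itself.
- look_for(target, picture): "point" ([column, row] in pixels, amid what is visible of it).
- tip_of(target, picture): "point" ([column, row] in pixels: a listed point, or the origin of a listed thing).
The state is a dict: "clock": time; "joint_pos": joint angles; "qvel": joint speeds; "tau": joint torques, N m; "tcp_pos": TCP position; "orientation": TCP orientation; "wrist_force": force on the tool from outside, world axes, zero at the start; "ft_torque": the same for the moment, N m; "finger_gap": finger opening in m; "grip_force": force on a finger pad.
Only numpy, scipy, OpenCV 4.12 (cv2) and the standard library are available. Lean on these libraries where they do the work, as an engineer would, in place of code of your own. Each camera call takes 0.05 s, during which the arm holds its last target. There are 200 camera calls.

## Task

Load the blue fresco test tile into the light-ageing chamber without the gripper ever touching it: take the margin trowel from its rest, slide the blade under the tile between the battens, lift it, and set it down gently, face up, on the loading runners outside the chamber, leaving it there free of the trowel. Then push it along the runners with the trowel, through the spring flap, until it lies wholly inside and the flap has swung fully shut behind it, and lay the trowel back in its rest as you found it. Leave the jar, the cup and the ochre tile where they are.

Things in the scene. Friction and masses are not known exactly. Their poses are not given: they have to be found in the camera images.
- chamber: White bench-top light-ageing chamber, 300 long x 280 wide x 246 high (mm), fixed; amber windows in the roof and the side away from the robot. Origin: on the table under the middle of the port wall's outer face; z up, +x level into the chamber (roughly to the robot's right), y across the port. A tile inside behind the shut flap has its middle at x = 60 or more; end stops hold it at x = 227.
- loading (a point): Middle of the loading place: 70 outside the port wall, level with the runner tops (z = 70). Axes as the chamber's. Two level runners go from x = -130 of the chamber through the port to the end stops; each covers 31 to 57 either side of the middle. Gap between them 62 wide, open at the loading end, free down to z = 25 and as far as x = -10. Flanges 8 high stand at the outer edges, 114 apart.
- port (a point): Middle of the port bottom on the wall's outer face, level with the runner tops (z = 70). Axes as the chamber's. Port 116 wide, 48 high, solid wall above. A threshold (x = -4 to 12) fills the gap between the runners, flush with their tops: a blade cannot pass below z = 70. With the tile's rear edge pushed 55 to 70 past the wall face, the flap drops clear behind it once the blade is drawn out.
- flap (a joint): Steel flap, hinged along its top edge 9 inside the wall's outer face and 47 above the runner tops, 113 wide, with a free-turning black roller (10 diameter) along its lower edge, whose underside hangs 4 above the runner tops. 0 = shut (hanging upright); grows as it swings into the chamber, to 1.35 rad; opens inwards only. A light spring (0.4 to 1.2 N at the roller) returns it; it rolls on what lies under it.
- stand: Drying stand, fixed: plywood board 120 x 110 x 6 with two wooden battens along its x, 112 long, 16 wide, tops at z = 30. Origin: middle of the board's underside; z up, +x along the battens (roughly to the robot's right). Between the battens is a free channel 62 wide, from z = 6 to 30, open at both ends.
- blue_tile: The same tile as blue_tile_mid, as a body; its origin is the middle of its underside, z up.
- blue_tile_mid (a point): Middle (half-way up) of the blue test tile, 90 x 90 x 14, about 0.17 kg: terracotta backing 10 thick, lime-plaster coat 86 x 86 x 4 with four blue swatches, face up. z up out of the painted face, x along the battens. It starts on the stand's two battens, underside 30 above the table, within 10 mm of the stand's middle.
- trowel: The margin trowel as a body. Origin: directly below the grip point (trowel_grip) at the level of the blade's underside; z up, +x along the handle towards the blade's tip.
- trowel_grip (a point): Grip point of the margin trowel (about 0.22 kg): middle of the wooden handle's section, 50 above the blade's underside. x along the handle to the blade's tip, z up. Handle level, flat-sided, 22 wide (y), 24 high, from 75 behind to 30 ahead of this point. Steel blade flat and level, 45 wide, 2.5 thick, 40 to 165 ahead, with a cranked tang on top (34 to 63 ahead).
- trowel_tip (a point): Middle of the straight front edge of the trowel's blade (165 ahead of the grip point and 49 below it).
- rest: Trowel rest, fixed: dark wooden board 262 x 66 x 8 with a cradle block (18 long, at x = -55, top z = 46; cheeks to z = 60, notch 42 wide) for the handle. Origin: underside of the board, right below where the trowel's grip point belongs; z up, +x towards the blade's end. The resting trowel has its blade flat on the board, its handle in the notch and its grip point at z = 58.
- jar: Closed glass jar with aluminium lid, 66 diameter, 90 high; origin under its middle. Not to be disturbed.
- cup: White paper cup, 64 diameter, 65 high; origin under its middle. Not to be disturbed.
- ochre_tile: Another test tile, same size, with ochre swatches, lying on the table; origin under its middle. Not to be disturbed.
There are look-alikes about, which are no part of the job. Of the things that look like the trowel, the larger one is meant.

How it is judged:
By the outcome, as a careful person would: the job done as asked, in the order asked, and still so for the second after the job is handed in, with the robot touching nothing.
It also fails if it takes over 64 s, if anything falls off the work surface, if the arm or the gripper's body presses on something with over 40 N, if the wrist force passes 120 N, or if a joint passes its speed limit or range.

## Working session

There is one attempt and no reset: what is moved stays moved. The work goes in short steps, Python scripts to look and compute and a tool call to move; the robot and the scene stay as the last step left them, time stands still between calls to the robot, and variables do not carry over. Pictures are saved under pics/ and viewed, at most 10 in all, crops included, and the job is handed in when it is done.

Besides the shell and the picture viewer there is one more tool, called after ">>>" as a command line: name --argument value ..., lists and objects as JSON in quotes. jog_arm: Moves the arm, as the interface text tells. Its arguments: {"type":"object","properties":{"moves":{"type":"array","items":{"type":"object","properties":{"fingers":{"type":"number"},"slide":{"type":"array","items":{"type":"number"}},"angular":{"type":"array","items":{"type":"number"}}}}},"squeeze":{"type":"number"}},"required":["moves"]}

```bash
mkdir -p pics; cat > h.py <<'E'
import numpy as np, cv2
from workcell import *
from scipy.spatial.transform import Rotation as R
def K(p):
    f=200/np.tan(np.radians(p["fovy"])/2)
    return np.array([[f,0,p["cx"]],[0,f,p["cy"]],[0,0,1.]])
def toolT(s):
    T=np.eye(4); q=s["orientation"]; T[:3,:3]=R.from_quat([q[1],q[2],q[3],q[0]]).as_matrix(); T[:3,3]=s["tcp_pos"]; return T
def shot(name):
    s=get_state(); p=read_camera(name)
    p["T"]=toolT(s)@np.array(p["tool_from_camera"]) if name=="wrist" else np.array(p["world_from_camera"])
    return p
def world(p,uv,z):
    xy=cv2.undistortPoints(np.array([[uv]],float),K(p),np.array(p["D"],float))[0,0]
    d=p["T"][:3,:3]@np.array([xy[0],xy[1],1]); o=p["T"][:3,3]
    return o+d*(z-o[2])/d[2]
def pix(p,X):
    Ti=np.linalg.inv(p["T"]); X=np.atleast_2d(X)
    return cv2.projectPoints(X,cv2.Rodrigues(Ti[:3,:3])[0],Ti[:3,3],K(p),np.array(p["D"],float))[0][:,0]
def save(p,n): cv2.imwrite(f"pics/{n}.png",p["color"][:,:,::-1])
E
python3 - <<'E'
from h import *
s=get_state(); print({k:np.round(v,3).tolist() for k,v in s.items()})
Z={"trowel_grip":.058,"trowel_tip":.009,"blue_tile_mid":.037,"rest":0,"stand":0,"chamber":0,"loading":.07,"port":.07,"jar":0,"cup":0,"ochre_tile":0,"trowel":.008}
for c in ["top","side"]:
    p=shot(c); save(p,c); print(c,np.round(p["T"],3).tolist())
    for k,z in Z.items():
        for d in tip_of(k,p)[:3]:
            print(k,round(d["p"],2),np.round(d["point"]),np.round(world(p,d["point"],z),3))
E
```

```text
{'clock': 0.0, 'joint_pos': [1.018, 0.314, 0.045, 1.304, 0.0, 1.431], 'qvel': [-0.0, -0.0, 0.0, 0.0, 0.0, -0.0], 'tau': [-0.0, -48.062, 29.853, 0.019, -0.0, -0.0], 'tcp_pos': [0.23, 0.526, 0.241], 'orientation': [-0.0, 0.205, 0.979, -0.001], 'wrist_force': [0.256, -0.183, 0.506], 'ft_torque': [0.053, 0.012, 0.033], 'grip_force': 0.0, 'finger_gap': 0.086}
top [[0.022, -0.99, 0.136, 0.518], [-1.0, -0.024, -0.013, 0.074], [0.016, -0.136, -0.991, 0.98], [0.0, 0.0, 0.0, 1.0]]
trowel_grip 0.83 [346. 120.] [ 0.84  -0.006  0.058]
trowel_grip 0.63 [292. 193.] [0.658 0.117 0.058]
trowel_tip 0.64 [358. 206.] [ 0.637 -0.041  0.009]
trowel_tip 0.55 [357. 163.] [ 0.745 -0.039  0.009]
blue_tile_mid 0.85 [286. 265.] [0.492 0.127 0.037]
rest 0.68 [294. 198.] [0.655 0.115 0.   ]
stand 0.18 [422. 247.] [ 0.541 -0.201  0.   ]
chamber 0.72 [413. 248.] [ 0.536 -0.18   0.   ]
loading 0.73 [394. 244.] [ 0.545 -0.119  0.07 ]
port 0.75 [423. 247.] [ 0.538 -0.184  0.07 ]
port 0.75 [292. 192.] [0.658 0.117 0.07 ]
jar 0.64 [203. 187.] [0.677 0.344 0.   ]
cup 0.64 [233. 172.] [0.717 0.269 0.   ]
ochre_tile 0.74 [
[... 324 characters left out ...]
[0.664 0.126 0.058]
trowel_tip 0.97 [356. 248.] [ 0.638 -0.04   0.009]
trowel_tip 0.89 [375. 216.] [ 0.743 -0.038  0.009]
blue_tile_mid 0.65 [260. 254.] [0.502 0.124 0.037]
rest 0.79 [303. 219.] [0.653 0.111 0.   ]
stand 0.59 [260. 267.] [0.493 0.122 0.   ]
loading 0.92 [371. 281.] [ 0.543 -0.118  0.07 ]
jar 0.92 [232. 179.] [0.675 0.34  0.   ]
cup 0.62 [264. 179.] [0.716 0.269 0.   ]
cup 0.38 [207. 216.] [0.544 0.315 0.   ]
cup 0.34 [370. 283.] [ 0.578 -0.105  0.   ]
ochre_tile 0.97 [208. 219.] [0.539 0.307 0.   ]
ochre_tile 0.45 [299. 198.] [0.705 0.153 0.   ]
trowel 0.78 [298. 213.] [0.658 0.127 0.008]
trowel 0.55 [378. 178.] [0.861 0.011 0.008]
trowel 0.53 [300. 199.] [0.7   0.146 0.008]
```

View pics/top.png

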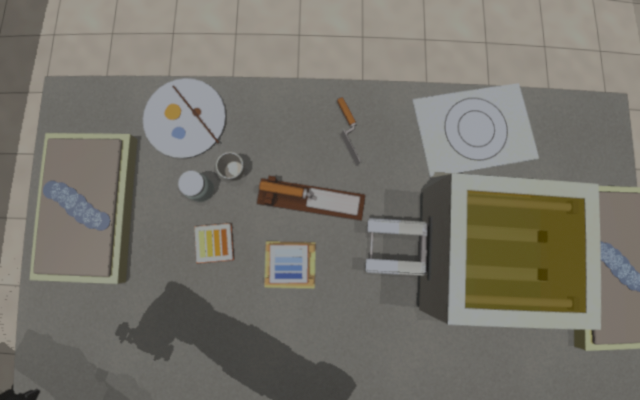

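```bash
python3 -c "
import cv2
a=cv2.imread('pics/side.png')[150:330,180:480]
cv2.imwrite('pics/sidecrop.png',cv2.resize(a,(800,480),interpolation=cv2.INTER_CUBIC))"
```

```text
(no output)
```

View pics/sidecrop.png

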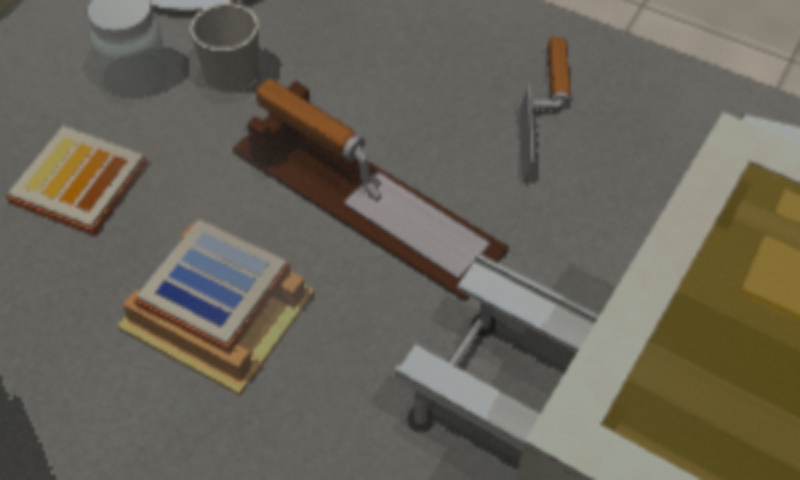

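Candidates for the trowel are the large one on the dark rest (top 292,193) and the small spatula (346,120). I choose the larger one on the rest. For the tile, blue on the battens is at (290,264) and ochre, not wanted, is at (213,243). The crop confirms both choices: blue swatches on the stand, and the big wooden handle at crop (310,115) with its blade at (420,225).

>>> jog_arm --moves '[{"fingers": 0,"slide": [-40,-14,0],"angular": [0,0,6]},{"slide": [-80,-28,0],"angular": [0,0,12]},{"slide": [-119,-42,-1],"angular": [0,0,18]},{"slide": [-159,-57,-2],"angular": [0,0,24]},{"slide": [-199,-71,-3],"angular": [0,0,30]},{"slide": [-239,-85,-4],"angular": [0,0,36]},{"slide": [-279,-99,-5],"angular": [0,0,42]},{"slide": [-318,-113,-6],"angular": [0,0,48]},{"slide": [-358,-127,-7],"angular": [0,0,54]},{"slide": [-398,-141,-8],"angular": [0,0,60]}]'

```text
schema error: expected keys fingers, slide, angular
```

```bash
cat >> h.py <<'E'
def Rd(yaw):  # tool down, tool y = trowel/-y... trowel x axis at yaw -> tool y at yaw+90
    y=np.array([-np.sin(yaw),np.cos(yaw),0]); z=np.array([0,0,-1.]); return np.c_[np.cross(y,z),y,z]
def goal(pos,Rt,s=None):
    s=s or get_state(); T=toolT(s)
    print("slide mm",np.round(T[:3,:3].T@(np.array(pos)-T[:3,3])*1000,1),"ang",np.round(np.degrees(R.from_matrix(T[:3,:3].T@Rt).as_rotvec()),1),"| tcp",np.round(T[:3,3],4),"F",np.round(s["wrist_force"],1),"gap",np.round(s["finger_gap"],4),"t",round(s["clock"],2))
E
python3 - <<'E'
from h import *
goal([.661,.1215,.25],Rd(np.arctan2(-.162,-.0235)))
E
```

```text
slide mm [-556.7 -198.6   -7.7] ang [ 0.  -0.  74.6] | tcp [0.2307 0.5267 0.2423] F [-0.   0.1 -0.4] gap 0.0852 t 1.3
```

>>> jog_arm --moves '[{"fingers": 0,"slide": [-40,-14,0],"angular": [0,0,6]},{"fingers": 0,"slide": [-80,-28,0],"angular": [0,0,12]},{"fingers": 0,"slide": [-119,-42,-1],"angular": [0,0,18]},{"fingers": 0,"slide": [-159,-57,-2],"angular": [0,0,24]},{"fingers": 0,"slide": [-199,-71,-3],"angular": [0,0,30]},{"fingers": 0,"slide": [-239,-85,-4],"angular": [0,0,36]},{"fingers": 0,"slide": [-279,-99,-5],"angular": [0,0,42]},{"fingers": 0,"slide": [-318,-113,-6],"angular": [0,0,48]},{"fingers": 0,"slide": [-358,-127,-7],"angular": [0,0,54]},{"fingers": 0,"slide": [-398,-141,-8],"angular": [0,0,60]}]'

```text
clock: 2.13
tcp_pos: [0.5358, 0.2401, 0.2505]
orientation: [0.0, 0.669, 0.743, 0.0]
wrist_force: [0.3, 0.1, -0.0]
finger_gap: 0.0854
grip_force: 0.0
```

```bash
python3 - <<'E'
from h import *
goal([.661,.1215,.25],Rd(np.arctan2(-.162,-.0235)))
E
```

```text
slide mm [-131.1  112.     0.5] ang [ 0.  -0.  14.3] | tcp [0.5358 0.2401 0.2505] F [ 0.3  0.1 -0. ] gap 0.0854 t 2.13
```

>>> jog_arm --moves '[{"fingers": 0,"slide": [-31,26,0],"angular": [0,0,6]},{"fingers": 0,"slide": [-62,52,0],"angular": [0,0,12]},{"fingers": 0,"slide": [-93,78,0],"angular": [0,0,14.3]},{"fingers": 0,"slide": [-127,110,0],"angular": [0,0,14.3]},{"fingers": 0,"slide": [-127,110,0],"angular": [0,0,14.3]},{"fingers": 0,"slide": [-127,110,0],"angular": [0,0,14.3]}]'

```text
clock: 2.63
tcp_pos: [0.6596, 0.1251, 0.2486]
orientation: [-0.0, 0.756, 0.655, -0.0]
wrist_force: [-0.3, 0.0, -0.1]
finger_gap: 0.0857
grip_force: 0.0
```

```bash
python3 - <<'E'
from h import *
p=shot("wrist"); save(p,"w1")
print(np.round(p["tool_from_camera"],3).tolist())
for k,z in {"trowel_grip":.058,"trowel_tip":.0105,"rest":0,"blue_tile_mid":.037,"stand":0}.items():
    for d in tip_of(k,p)[:2]: print(k,round(d["p"],2),np.round(d["point"]),np.round(world(p,d["point"],z),4))
goal([.661,.1215,.25],Rd(np.arctan2(-.162,-.0235)))
E
```

```text
[[0.0, -0.966, -0.258, 0.066], [1.0, -0.0, 0.0, 0.0], [-0.0, -0.258, 0.966, -0.131], [0.0, 0.0, 0.0, 1.0]]
trowel_grip 0.91 [486. 248.] [0.8419 0.0153 0.058 ]
trowel_grip 0.85 [329. 179.] [0.6702 0.1227 0.058 ]
trowel_tip 0.83 [324. 293.] [ 0.6419 -0.0455  0.0105]
trowel_tip 0.69 [398. 280.] [ 0.7464 -0.0402  0.0105]
rest 0.96 [320. 174.] [0.6606 0.1193 0.    ]
blue_tile_mid 0.61 [184. 197.] [0.4978 0.1217 0.037 ]
blue_tile_mid 0.25 [322. 172.] [0.6632 0.1281 0.037 ]
slide mm [-7.   5.   0.9] ang [ 0.  -0.   0.4] | tcp [0.657  0.1292 0.2509] F [ 0.2  1.1 -0. ] gap 0.0856 t 2.93
```

View pics/w1.png

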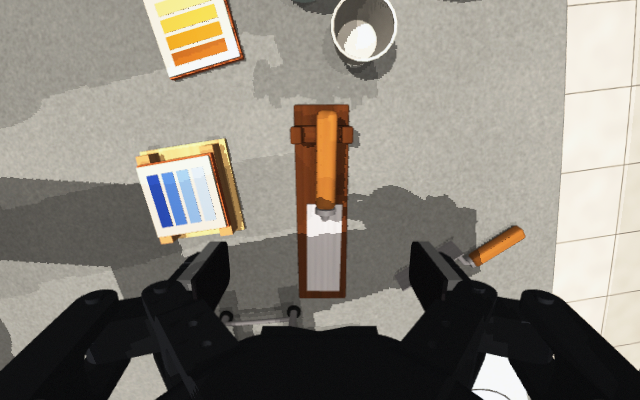

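The picture shows the trowel on its rest: handle from (326,111) to (326,208), blade down to (325,292). The blue tile is on the stand at about (190,197), and the small spatula is off to the right. I'll measure the edges.

```bash
python3 - <<'E'
from h import *
p=shot("wrist"); save(p,"w2"); 
for i in range(3): print(np.round(get_state()["tcp_pos"],4), np.round(get_state()["joint_pos"],4)); q=read_camera("wrist")
im=p["color"].astype(int)
# orange handle mask and white blade mask
hsv=cv2.cvtColor(p["color"],cv2.COLOR_RGB2HSV)
def big(m):
    n,l,st,c=cv2.connectedComponentsWithStats(m.astype(np.uint8)); return l
roi=np.zeros((400,640),bool); roi[95:300,290:355]=1
h=roi&(hsv[...,0]>5)&(hsv[...,0]<20)&(hsv[...,1]>150)&(hsv[...,2]>150)
b=roi&(hsv[...,1]<45)&(hsv[...,2]>110)
for n,m in(("handle",h),("blade",b)):
    l=big(m); k=np.argmax(np.bincount(l.ravel())[1:])+1; ys,xs=np.where(l==k)
    r=cv2.minAreaRect(np.c_[xs,ys].astype(np.float32)); print(n,np.round(cv2.boxPoints(r),1).tolist())
    for c in cv2.boxPoints(r): print(np.round(world(p,c,.070 if n=="handle" else .0105),4))
print(np.round(p["T"][:3,3],4))
E
```

```text
[0.6571 0.1291 0.2509] [7.4200e-02 5.0610e-01 3.5640e-01 1.4204e+00 2.0000e-04 1.7817e+00]
[0.6572 0.129  0.2509] [7.4000e-02 5.0630e-01 3.5660e-01 1.4204e+00 1.0000e-04 1.7817e+00]
[0.6573 0.1288 0.2508] [7.3700e-02 5.0650e-01 3.5680e-01 1.4204e+00 1.0000e-04 1.7817e+00]
handle [[318.3999938964844, 202.6999969482422], [320.1000061035156, 114.69999694824219], [339.3999938964844, 115.0999984741211], [337.79998779296875, 203.10000610351562]]
[0.6535 0.1051 0.07  ]
[0.6677 0.1955 0.07  ]
[0.6868 0.1925 0.07  ]
[0.674  0.1019 0.07  ]
blade [[307.3999938964844, 291.8999938964844], [309.0, 205.89999389648438], [343.3999938964844, 206.5], [341.70001220703125, 292.6000061035156]]
[ 0.6181 -0.0381  0.0105]
[0.6386 0.0855 0.0105]
[0.6821 0.0786 0.0105]
[ 0.6654 -0.0458  0.0105]
[0.6662 0.1945 0.382 ]
```

```bash
python3 - <<'E'
from h import *
goal([.6664,.1205,.05],Rd(np.arctan2(-.989,-.147)))
E
```

```text
slide mm [ -6.8   9.8 200.7] ang [ 0.  -0.   0.6] | tcp [0.6575 0.1286 0.2507] F [-0.4 -0.5  0.2] gap 0.0856 t 3.13
```

>>> jog_arm --moves '[{"fingers": 0,"slide": [-3,5,35],"angular": [0,0,0.6]},{"fingers": 0,"slide": [-7,9,70],"angular": [0,0,0.6]},{"fingers": 0,"slide": [-7,9,100],"angular": [0,0,0.6]},{"fingers": 0,"slide": [-7,9,115],"angular": [0,0,0.6]},{"fingers": 0,"slide": [-7,9,120],"angular": [0,0,0.6]},{"fingers": 0,"slide": [-7,9,120],"angular": [0,0,0.6]},{"fingers": 0,"slide": [-7,9,120],"angular": [0,0,0.6]}]'

```text
clock: 3.72
tcp_pos: [0.6664, 0.1198, 0.1313]
orientation: [0.0, 0.758, 0.653, 0.001]
wrist_force: [0.1, -0.5, 0.3]
finger_gap: 0.0857
grip_force: 0.0
```

```bash
python3 - <<'E'
from h import *
p=shot("wrist"); save(p,"w3")
for k,z in {"trowel_grip":.058,"trowel_tip":.0105,"rest":0}.items():
    for d in tip_of(k,p)[:1]: print(k,round(d["p"],2),np.round(d["point"]),np.round(world(p,d["point"],z),4))
hsv=cv2.cvtColor(p["color"],cv2.COLOR_RGB2HSV)
h=((hsv[...,0]>5)&(hsv[...,0]<20)&(hsv[...,1]>150)&(hsv[...,2]>150)).astype(np.uint8); h[:,:270]=0;h[:,380:]=0
n,l,st,c=cv2.connectedComponentsWithStats(h); k=1+np.argmax(st[1:,4]); ys,xs=np.where(l==k)
for q in cv2.boxPoints(cv2.minAreaRect(np.c_[xs,ys].astype(np.float32))): print(np.round(q),np.round(world(p,q,.07),4))
goal([.6664,.1205,.05],Rd(np.arctan2(-.989,-.147)))
E
```

```text
trowel_grip 0.77 [317. 211.] [0.6654 0.1208 0.058 ]
rest 0.78 [315. 194.] [0.6629 0.1187 0.    ]
[302. 100.] [0.6677 0.1959 0.07  ]
[334. 100.] [0.687 0.193 0.07 ]
[334. 222.] [0.6763 0.115  0.07  ]
[302. 222.] [0.655  0.1182 0.07  ]
slide mm [ 0.6 -1.  82.2] ang [ 0.2 -0.  -0.1] | tcp [0.667  0.1197 0.1322] F [-0.3 -0.9  0.1] gap 0.0853 t 3.92
```

>>> jog_arm --moves '[{"fingers": 0,"slide": [0,-1,35],"angular": [0,0,0]},{"fingers": 0,"slide": [0,-1,65],"angular": [0,0,0]},{"fingers": 0,"slide": [0,-1,80],"angular": [0,0,0]},{"fingers": 0,"slide": [0,-1,81],"angular": [0,0,0]},{"fingers": 0.5,"slide": [0,-1,81],"angular": [0,0,0]},{"fingers": 1,"slide": [0,-1,81],"angular": [0,0,0]},{"fingers": 1,"slide": [0,-1,81],"angular": [0,0,0]},{"fingers": 1,"slide": [0,-1,81],"angular": [0,0,0]},{"fingers": 1,"slide": [0,-1,81],"angular": [0,0,0]},{"fingers": 1,"slide": [0,-1,81],"angular": [0,0,0]}]' --squeeze 100

```text
clock: 4.75
tcp_pos: [0.666, 0.1198, 0.0509]
orientation: [0.001, 0.758, 0.652, 0.001]
wrist_force: [1.1, 0.2, -0.8]
finger_gap: 0.0205
grip_force: 97.8
```

```bash
python3 - <<'E'
from h import *
goal([.6664,.1205,.05],Rd(np.arctan2(-.989,-.147))); s=get_state(); print(s["grip_force"],s["ft_torque"])
for c in ["top","side"]:
    p=shot(c)
    for k,z in {"blue_tile_mid":.037,"stand":0,"loading":.07,"port":.07}.items():
        for d in tip_of(k,p)[:1]: print(c,k,round(d["p"],2),np.round(d["point"]),np.round(world(p,d["point"],z),4))
    if c=="top": a=p
# runner and tile corners in the top view
cv2.imwrite("pics/crop1.png",cv2.resize(a["color"][205:300,250:440,::-1],(760,380),interpolation=cv2.INTER_CUBIC))
E
```

```text
slide mm [0.7 0.3 0.9] ang [ 0.2 -0.  -0.1] | tcp [0.666  0.1198 0.0509] F [ 1.1  0.2 -0.8] gap 0.0205 t 4.75
97.84247159957886 [ 0.07074619 -0.13336097  0.0320584 ]
top blue_tile_mid 0.35 [235. 168.] [0.7201 0.2584 0.037 ]
top stand 0.75 [392. 244.] [ 0.5469 -0.1282  0.    ]
top loading 0.8 [392. 248.] [ 0.5358 -0.1144  0.07  ]
top port 0.83 [422. 249.] [ 0.5342 -0.1831  0.07  ]
side blue_tile_mid 0.7 [260. 254.] [0.5012 0.1221 0.037 ]
side stand 0.73 [263. 268.] [0.4939 0.1149 0.    ]
side loading 0.93 [368. 281.] [ 0.5413 -0.1128  0.07  ]
side port 0.42 [208. 215.] [0.5121 0.2672 0.07  ]
```

View pics/crop1.png

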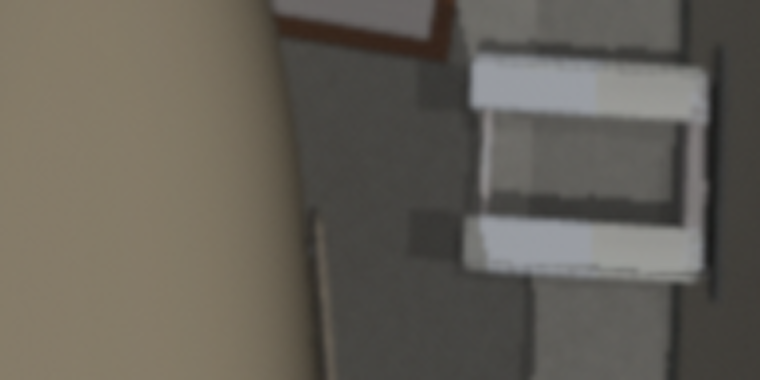

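The crop shows the runners between columns 470 and 705: upper runner at rows 55-115, lower at 215-275. The arm hides the stand. The trowel is gripped, so I'll lift it and look at the tile from the wrist.

>>> jog_arm --moves '[{"fingers": 1,"slide": [0,0,-10],"angular": [0,0,0]},{"fingers": 1,"slide": [0,0,-30],"angular": [0,0,0]},{"fingers": 1,"slide": [0,0,-60],"angular": [0,0,0]},{"fingers": 1,"slide": [0,0,-95],"angular": [0,0,0]},{"fingers": 1,"slide": [15,-25,-120],"angular": [0,0,-5]},{"fingers": 1,"slide": [30,-60,-140],"angular": [0,0,-10]},{"fingers": 1,"slide": [45,-90,-150],"angular": [0,0,-15]},{"fingers": 1,"slide": [50,-110,-150],"angular": [0,0,-15.5]},{"fingers": 1,"slide": [50,-110,-150],"angular": [0,0,-15.5]},{"fingers": 1,"slide": [50,-110,-150],"angular": [0,0,-15.5]}]' --squeeze 110

```text
clock: 6.08
tcp_pos: [0.5624, 0.1862, 0.2]
orientation: [0.0, 0.662, 0.749, 0.0]
wrist_force: [0.7, -0.4, -1.6]
finger_gap: 0.0205
grip_force: 108.2
```

```bash
python3 - <<'E'
from h import *
s=get_state(); read_camera("wrist")
p=shot("wrist"); save(p,"w4"); np.savez("w4",T=p["T"])
for k,z in {"trowel_grip":.2,"trowel_tip":.2,"blue_tile_mid":.037,"blue_tile":.030,"stand":0}.items():
    for d in tip_of(k,p)[:1]: print(k,round(d["p"],2),np.round(d["point"]),np.round(world(p,d["point"],z),4))
s=get_state();print(np.round(s["tcp_pos"],4),s["grip_force"],s["clock"])
E
```

```text
trowel_grip 0.88 [322. 264.] [0.5655 0.1836 0.2   ]
blue_tile_mid 0.97 [250. 239.] [0.4994 0.119  0.037 ]
blue_tile 0.64 [322. 261.] [0.5783 0.0992 0.03  ]
[0.564  0.1849 0.1985] 108.18442583084106 6.4333
```

View pics/w4.png

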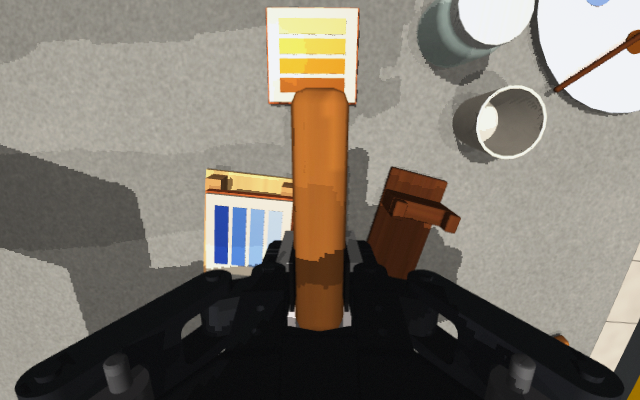

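w4 shows the handle in the grip at col 320. The ochre tile is behind it at (312,50). The blue tile is partly hidden, its rear plaster edge running (209,196)-(292,204). I'll take the tile's pose from the unobstructed w2 picture and the runners from the top and side pictures.

```bash
python3 - <<'E'
from h import *
def quad(p,mask,z,name):
    n,l,st,c=cv2.connectedComponentsWithStats(cv2.morphologyEx(mask.astype(np.uint8),cv2.MORPH_CLOSE,np.ones((5,5)))); k=1+np.argmax(st[1:,4]); ys,xs=np.where(l==k)
    h=cv2.convexHull(np.c_[xs,ys].astype(np.float32))[:,0]
    w=np.array([world(p,q,z)[:2] for q in h])
    r=cv2.minAreaRect((w*1000).astype(np.float32)); print(name,"centre",np.round(r[0],1),"size",np.round(r[1],1),"ang",round(r[2],2))
w=read_camera("wrist"); t=read_camera("top"); sd=read_camera("side")
p=dict(w); p["color"]=cv2.imread("pics/w2.png")[:,:,::-1]; p["color"]=np.ascontiguousarray(p["color"])
T=np.eye(4); T[:3,:3]=Rd(np.arctan2(-.989,-.147))@R.from_euler("z",-.6,degrees=True).as_matrix(); T[:3,3]=[.6571,.1291,.2509]
p["T"]=T@np.array(w["tool_from_camera"]); print(np.round(p["T"][:3,3],4))
t["T"]=np.array(t["world_from_camera"]); sd["T"]=np.array(sd["world_from_camera"])
a=dict(t); a["color"]=np.ascontiguousarray(cv2.imread("pics/top.png")[:,:,::-1]); b=dict(sd); b["color"]=np.ascontiguousarray(cv2.imread("pics/side.png")[:,:,::-1])
for q,(x0,x1,y0,y1),n,v in((p,(125,245,140,250),"w2",185),(a,(262,318,240,290),"top",105),(b,(225,300,225,285),"side",105)):
    hsv=cv2.cvtColor(q["color"],cv2.COLOR_RGB2HSV); H,S,V=[hsv[...,i].astype(int) for i in range(3)]
    roi=np.zeros((400,640),bool); roi[y0:y1,x0:x1]=1
    blue=(H>95)&(H<130)&(S>60)&(V>60); white=(S<50)&(V>v)
    quad(q,roi&(blue|white),.044,n)
# runner corner points in top: crop px -> world
for n,c in {"endTopOuter":(471,55),"endBotOuter":(463,270),"inTopL":(500,110),"inTopR":(680,120),"inBotL":(500,215),"inBotR":(680,222)}.items():
    print(n,np.round(world(a,(250+c[0]/4,205+c[1]/4),.07),4))
E
```

```text
[0.6666 0.1943 0.382 ]
w2 centre [487.1 135.8] size [107.2 125.4] ang 1.22
top centre [493.1 120. ] size [112.5 128.1] ang 1.33
side centre [501.7 123.9] size [107.2  98.6] ang 2.79
endTopOuter [ 0.6008 -0.0574  0.07  ]
endBotOuter [ 0.4792 -0.0537  0.07  ]
inTopL [ 0.5697 -0.0742  0.07  ]
inTopR [ 0.5661 -0.1781  0.07  ]
inBotL [ 0.5104 -0.0745  0.07  ]
inBotR [ 0.5081 -0.1776  0.07  ]
```

```bash
python3 -c "
import cv2
a=cv2.imread('pics/w2.png')[135:255,125:255]
cv2.imwrite('pics/w2crop.png',cv2.resize(a,(650,600),interpolation=cv2.INTER_CUBIC))"
```

```text
(no output)
```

View pics/w2crop.png

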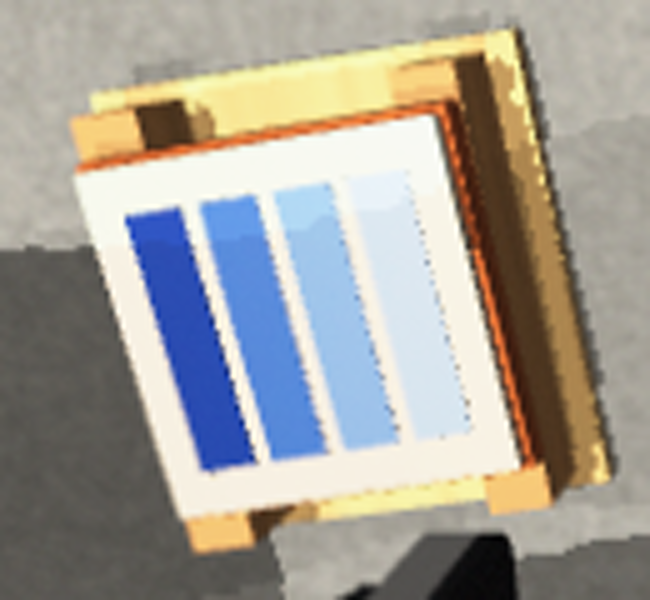

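The crop shows the plaster corners at (77,172), (437,114), (523,467) and (186,520). The batten ends are at (70,118), (455,60), (552,502) and (192,552).

```bash
python3 - <<'E'
from h import *
w=read_camera("wrist"); p=dict(w)
T=np.eye(4); T[:3,:3]=Rd(np.arctan2(-.989,-.147))@R.from_euler("z",-.6,degrees=True).as_matrix(); T[:3,3]=[.6571,.1291,.2509]
p["T"]=T@np.array(w["tool_from_camera"])
def W(c,z): return np.array([world(p,(125+(x+.5)/5-.5,135+(y+.5)/5-.5),z)[:2] for x,y in c])
for n,c,z in(("plaster",[(77,172),(437,114),(523,467),(186,520)],.044),("battens",[(70,118),(455,60),(552,502),(192,552)],.03)):
    q=W(c,z); print(n,np.round(q,4).tolist(),"centre",np.round(q.mean(0),4))
    v=(q[2]+q[3]-q[0]-q[1])/2; u=(q[1]+q[2]-q[0]-q[3])/2; print("len",np.linalg.norm(v).round(4),"wid",np.linalg.norm(u).round(4),"dir",np.round(v/np.linalg.norm(v),3),"yaw",np.degrees(np.arctan2(v[1],v[0])).round(2),"yaw from u",(np.degrees(np.arctan2(u[1],u[0]))-90).round(2))
s=get_state();print(np.round(s["tcp_pos"],4),s["clock"])
# pre-insert: line through tile/batten centre
yaw=np.radians(-83.)
E
```

```text
plaster [[0.4554, 0.1651], [0.5413, 0.1663], [0.5427, 0.0808], [0.4575, 0.0783]] centre [0.4992 0.1226]
len 0.0862 wid 0.0856 dir [ 0.02 -1.  ] yaw -88.85 yaw from u -88.8
battens [[0.4486, 0.1767], [0.5431, 0.1768], [0.5428, 0.0659], [0.4479, 0.0647]] centre [0.4956 0.1211]
len 0.1114 wid 0.0947 dir [-0.005 -1.   ] yaw -90.26 yaw from u -89.62
[0.5637 0.1852 0.1989] 6.6333
```

```bash
python3 - <<'E'
from h import *
goal([.4965,.37,.12],Rd(-np.pi/2))
E
```

```text
slide mm [191.5 -44.5  78.9] ang [-0.  -0.   6.9] | tcp [0.5637 0.1852 0.1989] F [-0.2  0.1 -1.7] gap 0.0206 t 6.63
```

>>> jog_arm --moves '[{"fingers": 1,"slide": [30,-8,0],"angular": [0,0,2]},{"fingers": 1,"slide": [65,-17,0],"angular": [0,0,4]},{"fingers": 1,"slide": [100,-26,15],"angular": [0,0,6]},{"fingers": 1,"slide": [135,-33,35],"angular": [0,0,6.9]},{"fingers": 1,"slide": [165,-40,55],"angular": [0,0,6.9]},{"fingers": 1,"slide": [185,-44,73],"angular": [0,0,6.9]},{"fingers": 1,"slide": [191.5,-44.5,79],"angular": [0,0,6.9]},{"fingers": 1,"slide": [191.5,-44.5,79],"angular": [0,0,6.9]},{"fingers": 1,"slide": [191.5,-44.5,79],"angular": [0,0,6.9]}]'

```text
clock: 7.38
tcp_pos: [0.4963, 0.3699, 0.1202]
orientation: [0.0, 0.707, 0.708, -0.0]
wrist_force: [0.5, -0.1, -1.6]
finger_gap: 0.0205
grip_force: 108.1
```

```bash
python3 - <<'E'
from h import *
p=shot("top"); save(p,"t2"); a=shot("side"); save(a,"s2")
for k,z in {"trowel_tip":.0775,"blue_tile_mid":.037,"trowel_grip":.128,"ochre_tile":0}.items():
    for c,q in(("top",p),("side",a)):
        for d in tip_of(k,q)[:2]: print(c,k,round(d["p"],2),np.round(d["point"]),np.round(world(q,d["point"],z),4))
goal([.4965,.37,.0635],Rd(-np.pi/2))
E
```

```text
top trowel_tip 0.94 [357. 163.] [ 0.7287 -0.0305  0.0775]
top trowel_tip 0.56 [252. 266.] [0.4873 0.2019 0.0775]
side trowel_tip 0.89 [226. 228.] [0.498  0.2059 0.0775]
side trowel_tip 0.62 [376. 216.] [ 0.691  -0.0576  0.0775]
top blue_tile_mid 0.81 [291. 266.] [0.4893 0.1164 0.037 ]
top blue_tile_mid 0.75 [293. 198.] [0.6486 0.1168 0.037 ]
side blue_tile_mid 0.65 [262. 254.] [0.5037 0.1209 0.037 ]
top trowel_grip 0.67 [169. 264.] [0.4883 0.3706 0.128 ]
top trowel_grip 0.58 [349. 117.] [ 0.821  -0.0073  0.128 ]
side trowel_grip 0.77 [161. 183.] [0.5002 0.3747 0.128 ]
side trowel_grip 0.66 [388. 181.] [ 0.7548 -0.0517  0.128 ]
top ochre_tile 0.85 [213. 241.] [0.5433 0.3104 0.    ]
side ochre_tile 0.93 [208. 216.] [0.548  0.3143 0.    ]
side ochre_tile 0.54 [168. 201.] [0.5339 0.4321 0.    ]
slide mm [ 0.1 -0.1 57.1] ang [ 0. -0.  0.] | tcp [0.4965 0.3699 0.1206] F [ 0.6  0.2 -2.1] gap 0.0202 t 7.88
```

>>> jog_arm --moves '[{"fingers": 1,"slide": [0,0,25],"angular": [0,0,0]},{"fingers": 1,"slide": [0,0,45],"angular": [0,0,0]},{"fingers": 1,"slide": [0,0,56],"angular": [0,0,0]},{"fingers": 1,"slide": [0,0,57],"angular": [0,0,0]},{"fingers": 1,"slide": [0,0,57],"angular": [0,0,0]},{"fingers": 1,"slide": [-10,0,57],"angular": [0,0,0]},{"fingers": 1,"slide": [-25,0,57],"angular": [0,0,0]},{"fingers": 1,"slide": [-40,0,57],"angular": [0,0,0]},{"fingers": 1,"slide": [-45,0,57],"angular": [0,0,0]}]'

```text
clock: 8.63
tcp_pos: [0.4963, 0.3225, 0.064]
orientation: [0.0, 0.708, 0.707, -0.0]
wrist_force: [0.4, -0.2, -1.6]
finger_gap: 0.0202
grip_force: 108.2
```

```bash
python3 - <<'E'
from h import *
goal([.4965,.2356,.0635],Rd(-np.pi/2))
p=shot("side")
cv2.imwrite("pics/s3c.png",cv2.resize(p["color"][160:310,130:330,::-1],(800,600),interpolation=cv2.INTER_CUBIC))
E
```

```text
slide mm [-86.9   0.3   0.5] ang [ 0.   0.  -0.1] | tcp [0.4963 0.3225 0.064 ] F [ 0.4 -0.2 -1.6] gap 0.0202 t 8.63
```

View pics/s3c.png

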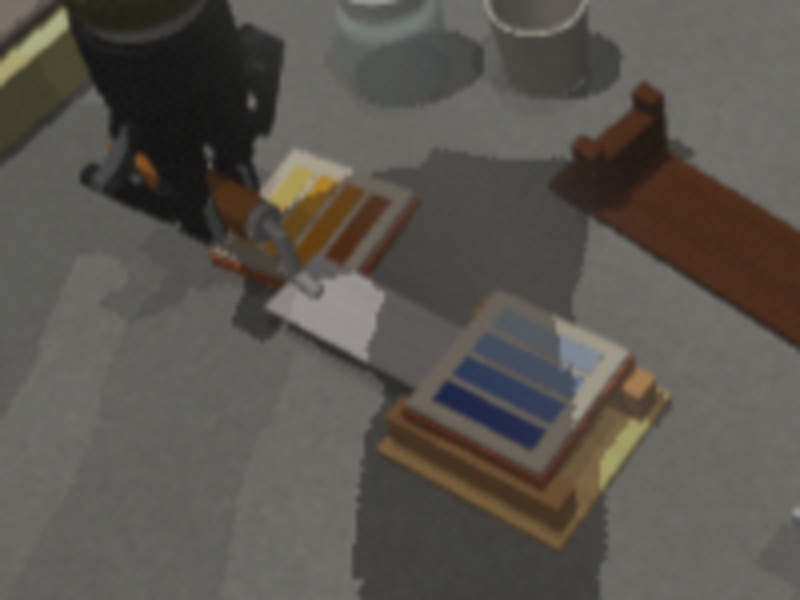

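The blade's front is entering the channel under the tile, around crop (430,370). The ochre tile (320,215) is untouched. I'll push in, then lift.

>>> jog_arm --moves '[{"fingers": 1,"slide": [-15,0,0],"angular": [0,0,0]},{"fingers": 1,"slide": [-35,0,0],"angular": [0,0,0]},{"fingers": 1,"slide": [-55,0,0],"angular": [0,0,0]},{"fingers": 1,"slide": [-72,0,0],"angular": [0,0,0]},{"fingers": 1,"slide": [-83,0,0],"angular": [0,0,0]},{"fingers": 1,"slide": [-86,0,0],"angular": [0,0,0]},{"fingers": 1,"slide": [-86,0,0],"angular": [0,0,0]},{"fingers": 1,"slide": [-86,0,-3],"angular": [0,0,0]},{"fingers": 1,"slide": [-86,0,-5],"angular": [0,0,0]},{"fingers": 1,"slide": [-86,0,-5],"angular": [0,0,0]}]'

```text
clock: 9.52
tcp_pos: [0.4968, 0.2401, 0.0688]
orientation: [0.0, 0.706, 0.708, 0.001]
wrist_force: [-0.6, 0.4, -1.9]
finger_gap: 0.0203
grip_force: 108.2
```

```bash
python3 - <<'E'
from h import *
goal([.4965,.2356,.0635],Rd(-np.pi/2)); s=get_state(); print(s["grip_force"],s["ft_torque"])
p=shot("side")
for d in tip_of("blue_tile_mid",p)[:1]: print(d,np.round(world(p,d["point"],.037),4))
E
```

```text
slide mm [-4.5 -0.3  5.3] ang [ 0.1 -0.   0.1] | tcp [0.4968 0.2401 0.0688] F [-0.6  0.4 -1.9] gap 0.0203 t 9.52
108.17276358604431 [ 0.07350686 -0.0199376   0.06705692]
```

>>> jog_arm --moves '[{"fingers": 1,"slide": [-2,0,1],"angular": [0,0,0]},{"fingers": 1,"slide": [-4,0,1],"angular": [0,0,0]},{"fingers": 1,"slide": [-4,0,1],"angular": [0,0,0]},{"fingers": 1,"slide": [-4,0,1],"angular": [0,0,0]},{"fingers": 1,"slide": [-4,0,-1],"angular": [0,0,0]},{"fingers": 1,"slide": [-4,0,-3],"angular": [0,0,0]},{"fingers": 1,"slide": [-4,0,-5],"angular": [0,0,0]},{"fingers": 1,"slide": [-4,0,-8],"angular": [0,0,0]},{"fingers": 1,"slide": [-4,0,-14],"angular": [0,0,0]},{"fingers": 1,"slide": [-4,0,-14],"angular": [0,0,0]}]' --squeeze 120

```text
clock: 10.45
tcp_pos: [0.4969, 0.2355, 0.0834]
orientation: [0.0, 0.707, 0.707, 0.001]
wrist_force: [0.3, 0.5, -3.3]
finger_gap: 0.0201
grip_force: 117.7
```

```bash
python3 - <<'E'
from h import *
goal([.4965,.2356,.08],Rd(-np.pi/2)); s=get_state(); print(s["grip_force"],s["ft_torque"])
p=shot("side")
cv2.imwrite("pics/s4c.png",cv2.resize(p["color"][190:310,190:330,::-1],(700,600),interpolation=cv2.INTER_CUBIC))
E
```

```text
slide mm [ 0.1 -0.4  3.4] ang [ 0.1 -0.   0.1] | tcp [0.4969 0.2355 0.0834] F [ 0.3  0.5 -3.3] gap 0.0201 t 10.45
117.66975045204163 [ 0.24565733 -0.03106345  0.02559749]
```

View pics/s4c.png

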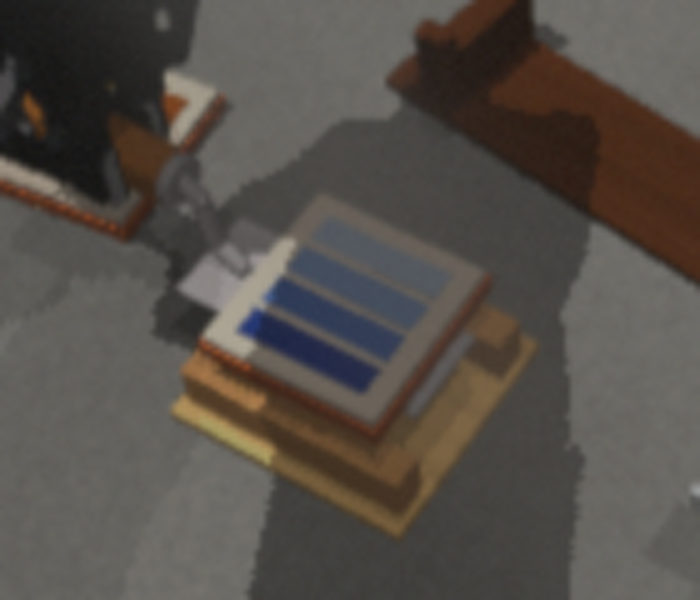

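The tile sits level on the blade, lifted off both battens, with the blade tip visible ahead at (440,375). I'll carry it up and over gently.

>>> jog_arm --moves '[{"fingers": 1,"slide": [0,0,-8],"angular": [0,0,0]},{"fingers": 1,"slide": [0,0,-22],"angular": [0,0,0]},{"fingers": 1,"slide": [-4,1,-38],"angular": [0,0,0]},{"fingers": 1,"slide": [-14,4,-54],"angular": [0,0,0.2]},{"fingers": 1,"slide": [-30,7,-68],"angular": [0,0,0.4]},{"fingers": 1,"slide": [-50,11,-76],"angular": [0,0,0.6]},{"fingers": 1,"slide": [-72,15,-80],"angular": [0,0,0.8]},{"fingers": 1,"slide": [-94,20,-80],"angular": [0,0,1]},{"fingers": 1,"slide": [-112,23,-80],"angular": [0,0,1.2]},{"fingers": 1,"slide": [-122,25,-80],"angular": [0,0,1.4]}]'

```text
clock: 11.33
tcp_pos: [0.5217, 0.1114, 0.1628]
orientation: [0.0, 0.716, 0.698, 0.0]
wrist_force: [0.3, -1.6, -3.8]
finger_gap: 0.0202
grip_force: 117.7
```

>>> jog_arm --moves '[{"fingers": 1,"slide": [-8,2,0],"angular": [0,0,0.1]},{"fingers": 1,"slide": [-22,5,0],"angular": [0,0,0.2]},{"fingers": 1,"slide": [-42,9,0],"angular": [0,0,0.3]},{"fingers": 1,"slide": [-64,13,0],"angular": [0,0,0.3]},{"fingers": 1,"slide": [-84,17,0],"angular": [0,0,0.3]},{"fingers": 1,"slide": [-100,20,0],"angular": [0,0,0.3]},{"fingers": 1,"slide": [-110,23,0],"angular": [0,0,0.3]},{"fingers": 1,"slide": [-116,24,0],"angular": [0,0,0.3]},{"fingers": 1,"slide": [-116,24,0],"angular": [0,0,0.3]},{"fingers": 1,"slide": [-116,24,0],"angular": [0,0,0.3]}]'

```text
clock: 12.17
tcp_pos: [0.5425, -0.0028, 0.162]
orientation: [-0.0, 0.717, 0.697, 0.0]
wrist_force: [0.6, 0.0, -3.2]
finger_gap: 0.0203
grip_force: 117.7
```

```bash
python3 - <<'E'
from h import *
s=get_state(); tcp=s["tcp_pos"]; yaw=np.radians(-91.7)
d=np.array([np.cos(yaw),np.sin(yaw)]); zu=tcp[2]-.043
print("expected tile", np.round(tcp[:2]+.113*d,4),"tip",np.round(tcp[:2]+.165*d,4),"under",zu.round(4))
goal([.546,-.0025,.163],Rd(yaw))
for c in("top","side"):
    p=shot(c); save(p,c+"4"); 
    for k,z in {"blue_tile_mid":zu+.0095,"trowel_tip":zu+.001,"loading":.07,"port":.07,"flap":.1,"chamber":0}.items():
        for q in tip_of(k,p)[:1]: print(c,k,round(q["p"],2),np.round(q["point"],1),np.round(world(p,q["point"],z),4))
    if c=="top": a=p
cv2.imwrite("pics/t4c.png",cv2.resize(a["color"][195:305,290:440,::-1],(750,550),interpolation=cv2.INTER_CUBIC))
E
```

```text
expected tile [ 0.5391 -0.1157] tip [ 0.5376 -0.1677] under 0.119
slide mm [ 0.4  3.5 -1. ] ang [-0.  -0.   0.1] | tcp [ 0.5425 -0.0028  0.162 ] F [ 0.6  0.  -3.2] gap 0.0203 t 12.17
top trowel_tip 0.7 [357.  161.3] [ 0.7228 -0.026   0.12  ]Traceback (most recent call last):
  File "<stdin>", line 9, in <module>
ValueError: it knows: blue_tile, blue_tile_mid, chamber, cup, jar, loading, ochre_tile, port, rest, stand, trowel, trowel_grip, trowel_tip
```

```bash
python3 - <<'E'
from h import *
s=get_state(); tcp=s["tcp_pos"]; yaw=np.radians(-91.7)
d=np.array([np.cos(yaw),np.sin(yaw)]); zu=tcp[2]-.043
p=shot("side"); save(p,"side4")
for k,z in {"blue_tile_mid":zu+.0095,"trowel_tip":zu+.001,"trowel_grip":zu+.05,"loading":.07,"port":.07,"chamber":0}.items():
    for q in tip_of(k,p)[:1]: print(k,round(q["p"],2),np.round(q["point"],1),np.round(world(p,q["point"],z),4))
S=6; x0,y0,x1,y1=320,215,450,315
im=cv2.resize(p["color"][y0:y1,x0:x1,::-1],None,fx=S,fy=S,interpolation=cv2.INTER_CUBIC)
old=cv2.resize(cv2.imread("pics/side.png")[y0:y1,x0:x1],None,fx=S,fy=S,interpolation=cv2.INTER_CUBIC)
L=np.array([.542,-.1155])
n=np.array([-d[1],d[0]])
def P(x,y,z): # chamber-like: relative to loading
    w=L+d*x/1000+n*y/1000; u=pix(p,[w[0],w[1],z/1000])[0]; return tuple(int(v) for v in ((u-[x0,y0]+.5)*S-.5))
for y,z in((31,70),(-31,70),(57,70),(-57,70)):
    cv2.line(old,P(-60,y,z),P(70,y,z),(0,0,255),1)
for sgn in(1,-1): cv2.line(old,P(-60,31*sgn,70),P(-60,57*sgn,70),(0,0,255),1)
out=old
cv2.imwrite("pics/ov.png",out); print(out.shape)
E
```

```text
blue_tile_mid 0.65 [374.6 264.8] [ 0.5449 -0.119   0.1287]
trowel_tip 0.9 [397.3 281.1] [ 0.5395 -0.1685  0.1202]
trowel_grip 0.61 [390.6 179.6] [ 0.7225 -0.0659  0.1692]
loading 0.88 [369.3 283.4] [ 0.5374 -0.1171  0.07  ]
(600, 780, 3)
```

View pics/ov.png

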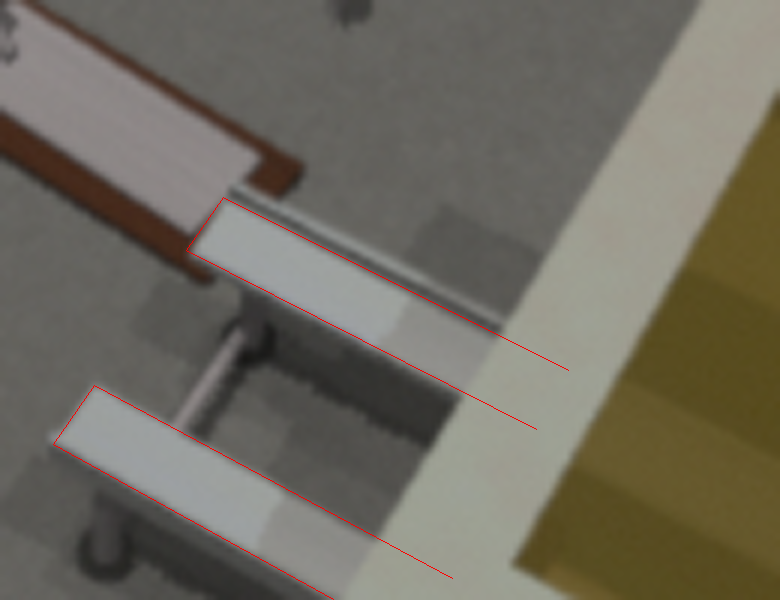

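The red model of the runners (loading at .542,-.1155, yaw -91.7°) lies right on the runner edges: (187,251)-(537,429) and (95,387)-(452,578). I'll lower the tile.

>>> jog_arm --moves '[{"fingers": 1,"slide": [0,1,6],"angular": [0,0,0]},{"fingers": 1,"slide": [0,1.5,16],"angular": [0,0,0]},{"fingers": 1,"slide": [0,1.5,28],"angular": [0,0,0]},{"fingers": 1,"slide": [0,1.5,36],"angular": [0,0,0]},{"fingers": 1,"slide": [0,1.5,41],"angular": [0,0,0]},{"fingers": 1,"slide": [0,1.5,44],"angular": [0,0,0]},{"fingers": 1,"slide": [0,1.5,46],"angular": [0,0,0]},{"fingers": 1,"slide": [0,1.5,46],"angular": [0,0,0]}]'

```text
clock: 13.43
tcp_pos: [0.5441, -0.0034, 0.1158]
orientation: [-0.0, 0.717, 0.697, -0.0]
wrist_force: [0.3, -0.4, -2.6]
finger_gap: 0.0203
grip_force: 117.7
```

```bash
python3 - <<'E'
from h import *
goal([.5439,-.002,.1105],Rd(np.radians(-91.7)))
p=shot("side"); save(p,"s5")
for k,z in {"blue_tile_mid":.0815,"trowel_tip":.074}.items():
    for q in tip_of(k,p)[:1]: print(k,round(q["p"],2),np.round(q["point"],1),np.round(world(p,q["point"],z),4))
E
```

```text
slide mm [ 1.4 -0.2  5.3] ang [-0. -0.  0.] | tcp [ 0.5441 -0.0034  0.1158] F [ 0.3 -0.4 -2.6] gap 0.0203 t 13.43
blue_tile_mid 0.89 [371.2 274.4] [ 0.5508 -0.1136  0.0815]
```

```bash
cat > ecc.py <<'E'
from h import *
def rect(p,cx,cy,yaw,z,h=60,sc=2):
    g=np.arange(-h,h,1/sc)/1000; n=len(g)
    f,l=np.meshgrid(g,g)  # forward, left
    X=np.c_[(cx+f*np.cos(yaw)-l*np.sin(yaw)).ravel(),(cy+f*np.sin(yaw)+l*np.cos(yaw)).ravel(),np.full(n*n,z)]
    u=pix(p,X).astype(np.float32).reshape(n,n,2)
    im=cv2.cvtColor(np.ascontiguousarray(p["color"]),cv2.COLOR_RGB2HSV)[...,1].astype(np.float32)
    return cv2.GaussianBlur(cv2.remap(im,u[...,0],u[...,1],cv2.INTER_LINEAR),(0,0),3)
def tile(p,cx,cy,yaw,z,ref):
    m=rect(p,cx,cy,yaw,z); W=np.eye(2,3,dtype=np.float32)
    cc,W=cv2.findTransformECC(ref,m,W,cv2.MOTION_EUCLIDEAN,(3,200,1e-5),inputMask=mask,gaussFiltSize=5)
    c=W@np.array([120,120,1]); f,l=(c-120)/2000; a=np.arctan2(W[1,0],W[0,0])
    return cc,np.array([cx+f*np.cos(yaw)-l*np.sin(yaw),cy+f*np.sin(yaw)+l*np.cos(yaw)]),np.degrees(yaw+a)
mask=np.zeros((240,240),np.uint8); mask[35:205,35:205]=255
w=read_camera("wrist"); p=dict(w); p["color"]=cv2.imread("pics/w2.png")[:,:,::-1]
T=np.eye(4); T[:3,:3]=Rd(np.arctan2(-.989,-.147))@R.from_euler("z",-.6,degrees=True).as_matrix(); T[:3,3]=[.6571,.1291,.2509]
p["T"]=T@np.array(w["tool_from_camera"])
ref=rect(p,.4992,.1226,np.radians(-88.8),.044)
E
python3 - <<'E'
from ecc import *
sd=read_camera("side"); sd["T"]=np.array(sd["world_from_camera"])
for f,c,yaw,z in(("side",(.501,.123),-89,.044),("s2",(.501,.123),-89,.044),("side4",(.5416,-.1157),-90.5,.119+.0165),("s5",(.545,-.116),-90.5,.0893)):
    b=dict(sd); b["color"]=cv2.imread(f"pics/{f}.png")[:,:,::-1]
    cc,xy,a=tile(b,*c,np.radians(yaw),z,ref); print(f,round(cc,3),np.round(xy,4),round(a,1))
goal([.5439,-.002,.1105],Rd(np.radians(-91.7)))
E
```

```text
side 0.94 [0.499  0.1225] -89.5
s2 0.923 [0.4989 0.1224] -89.6
side4 0.955 [ 0.542  -0.1157] -90.9
s5 0.937 [ 0.5432 -0.1165] -90.8
slide mm [ 1.4 -0.7  6.2] ang [0.1 0.  0. ] | tcp [ 0.5446 -0.0034  0.1167] F [ 0.6  0.5 -3.9] gap 0.0198 t 13.68
```

>>> jog_arm --moves '[{"fingers": 1,"slide": [1,1,2],"angular": [0,0,0]},{"fingers": 1,"slide": [1,1,4],"angular": [0,0,0]},{"fingers": 1,"slide": [1,1,5],"angular": [0,0,0]},{"fingers": 1,"slide": [1,1,6],"angular": [0,0,0]},{"fingers": 1,"slide": [1,1,7],"angular": [0,0,0]},{"fingers": 1,"slide": [1,1,8],"angular": [0,0,0]},{"fingers": 1,"slide": [1,1,10],"angular": [0,0,0]},{"fingers": 1,"slide": [1,1,13],"angular": [0,0,0]},{"fingers": 1,"slide": [1,1,16],"angular": [0,0,0]},{"fingers": 1,"slide": [1,1,16],"angular": [0,0,0]}]'

```text
clock: 14.52
tcp_pos: [0.5447, -0.0023, 0.0994]
orientation: [-0.0, 0.717, 0.697, -0.0]
wrist_force: [-0.6, 0.2, -2.4]
finger_gap: 0.0201
grip_force: 117.8
```

```bash
python3 - <<'E'
from ecc import *
goal([.5439,-.002,.1],Rd(np.radians(-91.7)))
b=shot("side"); save(b,"s6"); cc,xy,a=tile(b,.543,-.1165,np.radians(-90.5),.084,ref); print(round(cc,3),np.round(xy,4),round(a,1))
E
```

```text
slide mm [ 0.3 -0.9 -0.4] ang [-0.1 -0.   0. ] | tcp [ 0.5448 -0.0023  0.0996] F [-0.1  0.5 -1.6] gap 0.0198 t 14.57
0.952 [ 0.5445 -0.1153] -90.7
```

>>> jog_arm --moves '[{"fingers": 1,"slide": [8,0,0],"angular": [0,0,0]},{"fingers": 1,"slide": [25,0,0],"angular": [0,0,0]},{"fingers": 1,"slide": [48,0,0],"angular": [0,0,0]},{"fingers": 1,"slide": [75,0,0],"angular": [0,0,0]},{"fingers": 1,"slide": [100,0,0],"angular": [0,0,0]},{"fingers": 1,"slide": [120,0,0],"angular": [0,0,0]},{"fingers": 1,"slide": [128,0,0],"angular": [0,0,0]},{"fingers": 1,"slide": [128,-1,-8],"angular": [0,0,0]},{"fingers": 1,"slide": [128,-1,-17.5],"angular": [0,0,0]},{"fingers": 1,"slide": [128,-1,-17.5],"angular": [0,0,0]}]'

```text
clock: 15.45
tcp_pos: [0.5492, 0.1251, 0.1202]
orientation: [0.001, 0.717, 0.697, 0.001]
wrist_force: [-0.2, -0.0, -2.0]
finger_gap: 0.0206
grip_force: 117.9
```

```bash
python3 - <<'E'
from ecc import *
b=shot("side"); save(b,"s7"); cc,xy,a=tile(b,.543,-.1165,np.radians(-90.5),.084,ref); print(round(cc,3),np.round(xy,4),round(a,1))
for q in tip_of("trowel_tip",b)[:1]: print(round(q["p"],2),np.round(q["point"],1),np.round(world(b,q["point"],.075),4))
yaw=np.radians(-91.7); d=np.array([np.cos(yaw),np.sin(yaw)])
L=np.array([.542,-.1155]); port=L+.07*d
print("tip now",np.round(np.array(get_state()["tcp_pos"][:2])+.165*d,4))
g=port+(.062-.165)*d; goal([g[0],g[1],.117],Rd(yaw))
cv2.imwrite("pics/s7c.png",cv2.resize(b["color"][190:330,290:470,::-1],(770,600),interpolation=cv2.INTER_CUBIC))
E
```

```text
0.961 [ 0.5445 -0.1151] -90.7
0.89 [379.4 215.8] [ 0.6973 -0.0629  0.075 ]
tip now [ 0.5435 -0.0403]
slide mm [-207.2    0.9    1.3] ang [ 0.1 -0.  -0. ] | tcp [0.5484 0.1246 0.1183] F [-0.4  0.1 -1.8] gap 0.0207 t 15.6
```

>>> jog_arm --moves '[{"fingers": 1,"slide": [-8,2,1],"angular": [0,0,0]},{"fingers": 1,"slide": [-18,2,1],"angular": [0,0,0]},{"fingers": 1,"slide": [-24,2,1],"angular": [0,0,0]},{"fingers": 1,"slide": [-28,2,1],"angular": [0,0,0]},{"fingers": 1,"slide": [-32,2,1],"angular": [0,0,0]},{"fingers": 1,"slide": [-38,2,1],"angular": [0,0,0]},{"fingers": 1,"slide": [-45,2,1],"angular": [0,0,0]},{"fingers": 1,"slide": [-50,2,1],"angular": [0,0,0]},{"fingers": 1,"slide": [-52,2,1],"angular": [0,0,0]},{"fingers": 1,"slide": [-52,2,1],"angular": [0,0,0]}]'

```text
clock: 16.43
tcp_pos: [0.5484, 0.0729, 0.1167]
orientation: [0.0, 0.717, 0.697, -0.0]
wrist_force: [-0.1, -0.4, -2.3]
finger_gap: 0.0202
grip_force: 118.0
```

```bash
python3 - <<'E'
from ecc import *
b=shot("side"); save(b,"s8")
try: cc,xy,a=tile(b,.543,-.138,np.radians(-90.7),.084,ref); print(round(cc,3),np.round(xy,4),round(a,1))
except Exception as e: print("ecc failed")
yaw=np.radians(-91.7); d=np.array([np.cos(yaw),np.sin(yaw)])
L=np.array([.542,-.1155]); port=L+.07*d; s=get_state()
tip=np.array(s["tcp_pos"][:2])+.165*d; print("tip chamber x",np.round((tip-port)@d*1000,1),"lat",np.round((tip-port)@[-d[1],d[0]]*1000,1),"z",s["tcp_pos"][2],s["ft_torque"])
g=port+(.062-.165)*d; goal([g[0],g[1],.117],Rd(yaw))
cv2.imwrite("pics/s8c.png",cv2.resize(b["color"][190:330,290:470,::-1],(770,600),interpolation=cv2.INTER_CUBIC))
E
```

```text
0.858 [ 0.5434 -0.1322] -92.4
tip chamber x -94.0 lat 0.8 z 0.11666529567392873 [ 0.05442748 -0.05962914 -0.03991055]
slide mm [-156.    -0.9   -0.3] ang [-0.  0.  0.] | tcp [0.5484 0.0733 0.1167] F [-0.4  0.8 -1.6] gap 0.0205 t 16.53
```

>>> jog_arm --moves '[{"fingers": 1,"slide": [-5,0,0],"angular": [0,0,0]},{"fingers": 1,"slide": [-12,0,0],"angular": [0,0,0]},{"fingers": 1,"slide": [-20,0,0],"angular": [0,0,0]},{"fingers": 1,"slide": [-29,0,0],"angular": [0,0,0]},{"fingers": 1,"slide": [-38,0,0],"angular": [0,0,0]},{"fingers": 1,"slide": [-47,0,0],"angular": [0,0,0]},{"fingers": 1,"slide": [-56,0,0],"angular": [0,0,0]},{"fingers": 1,"slide": [-65,0,0],"angular": [0,0,0]},{"fingers": 1,"slide": [-72,0,0],"angular": [0,0,0]},{"fingers": 1,"slide": [-76,0,0],"angular": [0,0,0]}]'

```text
clock: 17.37
tcp_pos: [0.546, -0.0036, 0.1166]
orientation: [-0.0, 0.718, 0.696, -0.0]
wrist_force: [-0.2, 4.0, -1.2]
finger_gap: 0.0203
grip_force: 118.0
```

>>> jog_arm --moves '[{"fingers": 1,"slide": [-5,0,0],"angular": [0,0,0]},{"fingers": 1,"slide": [-12,0,0],"angular": [0,0,0]},{"fingers": 1,"slide": [-20,0,0],"angular": [0,0,0]},{"fingers": 1,"slide": [-29,0,0],"angular": [0,0,0]},{"fingers": 1,"slide": [-38,0,0],"angular": [0,0,0]},{"fingers": 1,"slide": [-47,0,0],"angular": [0,0,0]},{"fingers": 1,"slide": [-56,0,0],"angular": [0,0,0]},{"fingers": 1,"slide": [-64,0,0],"angular": [0,0,0]},{"fingers": 1,"slide": [-70,0,0],"angular": [0,0,0]},{"fingers": 1,"slide": [-73,0,0],"angular": [0,0,0]}]'

```text
clock: 18.2
tcp_pos: [0.544, -0.0765, 0.1164]
orientation: [-0.0, 0.718, 0.697, -0.0]
wrist_force: [-0.9, 1.5, -2.9]
finger_gap: 0.0204
grip_force: 117.7
```

```bash
python3 - <<'E'
from h import *
yaw=np.radians(-91.7); d=np.array([np.cos(yaw),np.sin(yaw)])
L=np.array([.542,-.1155]); port=L+.07*d; s=get_state()
tip=np.array(s["tcp_pos"][:2])+.165*d; print("tip chamber x",np.round((tip-port)@d*1000,1),"lat",np.round((tip-port)@[-d[1],d[0]]*1000,1),"z",s["tcp_pos"][2],s["ft_torque"])
g=port+(.063-.165)*d; goal([g[0],g[1],.117],Rd(yaw))
for c in("side","top"):
    b=shot(c); save(b,c+"9")
    for q in tip_of("blue_tile_mid",b)[:2]: 
        w=world(b,q["point"],.077)[:2]; print(c,round(q["p"],2),np.round(q["point"]),"chamber",np.round([(w-port)@d*1000,(w-port)@[-d[1],d[0]]*1000]))
E
```

```text
tip chamber x 56.0 lat 0.8 z 0.1163719669158716 [ 0.68507425  0.03642979 -0.03210725]
slide mm [-7.  -0.8 -0.6] ang [-0. -0. -0.] | tcp [ 0.544  -0.0765  0.1164] F [-0.9  1.5 -2.9] gap 0.0204 t 18.2
side 0.75 [265. 181.] chamber [-404.  104.]
```

>>> jog_arm --moves '[{"fingers": 1,"slide": [-2,0,0],"angular": [0,0,0]},{"fingers": 1,"slide": [-5,0,0],"angular": [0,0,0]},{"fingers": 1,"slide": [-7,0,0],"angular": [0,0,0]},{"fingers": 1,"slide": [-8,0,0],"angular": [0,0,0]},{"fingers": 1,"slide": [-8,0,0],"angular": [0,0,0]},{"fingers": 1,"slide": [-8,0,0],"angular": [0,0,0]}]'

```text
clock: 18.9
tcp_pos: [0.5437, -0.0835, 0.1165]
orientation: [-0.0, 0.717, 0.697, -0.0]
wrist_force: [-1.3, 0.1, -5.8]
finger_gap: 0.02
grip_force: 117.7
```

```bash
python3 - <<'E'
from h import *
yaw=np.radians(-91.7); d=np.array([np.cos(yaw),np.sin(yaw)])
L=np.array([.542,-.1155]); port=L+.07*d; s=get_state()
tip=np.array(s["tcp_pos"][:2])+.165*d; print("tip chamber x",np.round((tip-port)@d*1000,1),s["wrist_force"],s["ft_torque"],s["tcp_pos"])
E
```

```text
tip chamber x 63.0 [-1.29945279  0.06642954 -5.84662472] [ 0.49974718  0.23802855 -0.10613818] [ 0.543684   -0.08352163  0.11653578]
```

>>> jog_arm --moves '[{"fingers": 1,"slide": [3,0,0],"angular": [0,0,0]},{"fingers": 1,"slide": [9,0,0],"angular": [0,0,0]},{"fingers": 1,"slide": [17,0,0],"angular": [0,0,0]},{"fingers": 1,"slide": [25,0,0],"angular": [0,0,0]},{"fingers": 1,"slide": [33,0,0],"angular": [0,0,0]},{"fingers": 1,"slide": [42,0,0],"angular": [0,0,0]},{"fingers": 1,"slide": [52,0,0],"angular": [0,0,0]},{"fingers": 1,"slide": [66,0,0],"angular": [0,0,0]},{"fingers": 1,"slide": [84,0,0],"angular": [0,0,0]},{"fingers": 1,"slide": [105,0,0],"angular": [0,0,0]}]'

```text
clock: 19.73
tcp_pos: [0.548, 0.0222, 0.118]
orientation: [0.002, 0.717, 0.697, 0.001]
wrist_force: [1.4, -0.3, -2.0]
finger_gap: 0.0204
grip_force: 118.3
```

>>> jog_arm --moves '[{"fingers": 1,"slide": [20,0,0],"angular": [0,0,0]},{"fingers": 1,"slide": [40,0,-15],"angular": [0,0,0]},{"fingers": 1,"slide": [60,0,-40],"angular": [0,0,0]},{"fingers": 1,"slide": [80,0,-70],"angular": [0,0,0]},{"fingers": 1,"slide": [90,0,-80],"angular": [0,0,0]},{"fingers": 1,"slide": [90,0,-80],"angular": [0,0,0]}]'

```text
clock: 20.23
tcp_pos: [0.5521, 0.1141, 0.2009]
orientation: [0.003, 0.716, 0.698, 0.003]
wrist_force: [1.0, -0.2, -1.6]
finger_gap: 0.0203
grip_force: 118.5
```

```bash
python3 - <<'E'
from ecc import *
yaw=np.radians(-91.7); d=np.array([np.cos(yaw),np.sin(yaw)]); n=np.array([-d[1],d[0]])
L=np.array([.542,-.1155]); port=L+.07*d
goal([.666,.12,.16],Rd(np.arctan2(-.989,-.147)))
for c in("top","side"):
    b=shot(c); save(b,c+"10")
    for q in tip_of("blue_tile_mid",b)[:3]: 
        w=world(b,q["point"],.077)[:2]; print(c,round(q["p"],2),np.round(q["point"]),"chamber",np.round([(w-port)@d*1000,(w-port)@n*1000]))
    if c=="top": t=b
# amber-window view: enhance blue/luma through the roof
u=pix(t,[*(port+.107*d),.077])[0]; v=pix(b,[*(port+.107*d),.077])[0]; print(u,v)
e=[cv2.resize(q["color"][y0:y0+130,x0:x0+130,::-1],(400,400),interpolation=cv2.INTER_CUBIC) for q,x0,y0 in((t,390,180),(b,360,220))]
cv2.imwrite("pics/in.png",np.clip(np.hstack(e).astype(float)*1.6,0,255))
E
```

```text
slide mm [ 10.4 114.7  39.1] ang [0.3 0.  6.9] | tcp [0.5509 0.1127 0.1985] F [ 0.8 -0.8 -3.5] gap 0.0199 t 20.28
[470.10420828 248.57727768] [456.70987329 324.87502797][ WARN:0@5.012] global loadsave.cpp:1063 imwrite_ Unsupported depth image for selected encoder is fallbacked to CV_8U.
```

View pics/in.png

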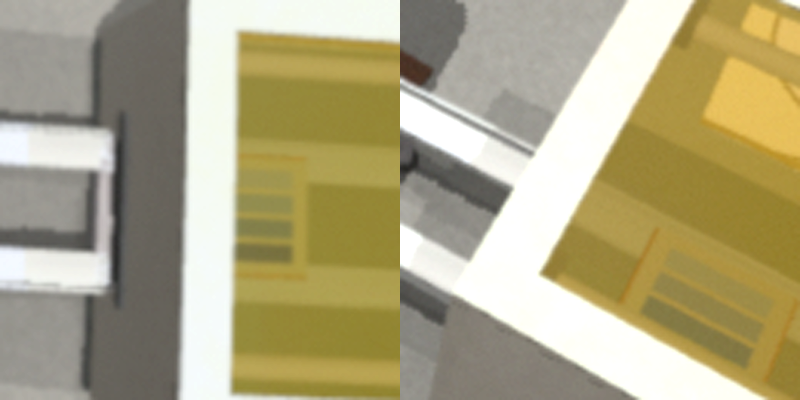

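The tile shows through the amber windows, whole and face up. In the side half its rear edge runs (655,230)-(622,300); in the top half its front edge is at column 307. The runners outside are empty. Next I'll turn those edges into chamber x.

```bash
python3 - <<'E'
from ecc import *
yaw=np.radians(-91.7); d=np.array([np.cos(yaw),np.sin(yaw)]); n=np.array([-d[1],d[0]])
L=np.array([.542,-.1155]); port=L+.07*d
s=.325
b=shot("side"); t=shot("top")
for nm,p,uv in(("rear",b,(360+255*s,220+230*s)),("rear",b,(360+222*s,220+300*s)),("front",t,(390+307*s,180+215*s)),("side",b,(0,0)))[:3]:
    w=world(p,uv,.082)[:2]; print(nm,np.round([(w-port)@d*1000,(w-port)@n*1000],1))
goal([.666,.12,.16],Rd(np.arctan2(-.989,-.147)))
E
```

```text
rear [63.2 40.9]
rear [ 64. -13.]
front [151.3  -1.1]
slide mm [ 12.9 116.9  35.1] ang [-0.1  0.   6.7] | tcp [0.5489 0.1106 0.1953] F [-0.3 -0.6 -2.1] gap 0.0204 t 20.63
```

>>> jog_arm --moves '[{"fingers": 1,"slide": [3,20,0],"angular": [0,0,2]},{"fingers": 1,"slide": [6,50,0],"angular": [0,0,4]},{"fingers": 1,"slide": [10,80,10],"angular": [0,0,6]},{"fingers": 1,"slide": [12,105,25],"angular": [0,0,6.8]},{"fingers": 1,"slide": [12,116,40],"angular": [0,0,6.8]},{"fingers": 1,"slide": [12,116,60],"angular": [0,0,6.8]},{"fingers": 1,"slide": [12,116,75],"angular": [0,0,6.8]},{"fingers": 1,"slide": [12,116,80],"angular": [0,0,6.8]},{"fingers": 1,"slide": [12,116,80],"angular": [0,0,6.8]},{"fingers": 1,"slide": [12,116,80],"angular": [0,0,6.8]}]'

```text
clock: 21.47
tcp_pos: [0.6657, 0.1198, 0.1167]
orientation: [-0.0, 0.757, 0.653, -0.0]
wrist_force: [0.4, -0.5, -1.9]
finger_gap: 0.0202
grip_force: 118.4
```

```bash
python3 - <<'E'
from h import *
for i in range(3): read_camera("side")
goal([.666,.1198,.0509],Rd(np.arctan2(-.989,-.147)))
E
```

```text
slide mm [-0.5 -0.8 67.4] ang [ 0.1 -0.  -0. ] | tcp [0.6666 0.1201 0.1183] F [-0.1  0.4 -2. ] gap 0.0205 t 21.62
```

>>> jog_arm --moves '[{"fingers": 1,"slide": [0,0,20],"angular": [0,0,0]},{"fingers": 1,"slide": [0,0,40],"angular": [0,0,0]},{"fingers": 1,"slide": [0,0,54],"angular": [0,0,0]},{"fingers": 1,"slide": [0,0,60],"angular": [0,0,0]},{"fingers": 1,"slide": [0,0,63],"angular": [0,0,0]},{"fingers": 1,"slide": [0,0,65],"angular": [0,0,0]},{"fingers": 1,"slide": [0,0,66.5],"angular": [0,0,0]},{"fingers": 1,"slide": [0,0,67],"angular": [0,0,0]},{"fingers": 1,"slide": [0,0,67],"angular": [0,0,0]}]'

```text
clock: 22.37
tcp_pos: [0.6667, 0.1202, 0.051]
orientation: [0.001, 0.757, 0.653, 0.001]
wrist_force: [-0.0, 0.4, 0.0]
finger_gap: 0.0204
grip_force: 118.9
```

```bash
python3 - <<'E'
from h import *
goal([.666,.1198,.0509],Rd(np.arctan2(-.989,-.147)))
p=shot("side"); save(p,"s11")
for k,z in {"trowel_tip":.0105}.items():
    for d in tip_of(k,p)[:2]: print(k,round(d["p"],2),np.round(d["point"]),np.round(world(p,d["point"],z),4))
E
```

```text
slide mm [-0.5 -0.6  0.1] ang [ 0.1 -0.   0. ] | tcp [0.6667 0.1202 0.051 ] F [-0.   0.4  0. ] gap 0.0204 t 22.37
trowel_tip 0.93 [359. 248.] [ 0.6406 -0.0466  0.0105]
trowel_tip 0.56 [377. 218.] [ 0.7398 -0.0442  0.0105]
```

>>> jog_arm --moves '[{"fingers": 0.6,"slide": [0,0,0],"angular": [0,0,0]},{"fingers": 0.2,"slide": [0,0,0],"angular": [0,0,0]},{"fingers": 0,"slide": [0,0,0],"angular": [0,0,0]},{"fingers": 0,"slide": [0,0,0],"angular": [0,0,0]},{"fingers": 0,"slide": [0,0,0],"angular": [0,0,0]},{"fingers": 0,"slide": [0,0,-20],"angular": [0,0,0]},{"fingers": 0,"slide": [0,0,-60],"angular": [0,0,0]},{"fingers": 0,"slide": [0,0,-100],"angular": [0,0,0]},{"fingers": 0,"slide": [0,0,-140],"angular": [0,0,0]},{"fingers": 0,"slide": [0,0,-180],"angular": [0,0,0]}]'

```text
clock: 23.3
tcp_pos: [0.6654, 0.1202, 0.2315]
orientation: [-0.0, 0.757, 0.653, -0.0]
wrist_force: [0.7, 0.1, -0.4]
finger_gap: 0.0855
grip_force: 0.0
```

>>> jog_arm --moves '[{"fingers": 0,"slide": [0,0,-20],"angular": [0,0,0]},{"fingers": 0,"slide": [0,0,-20],"angular": [0,0,0]},{"fingers": 0,"slide": [0,0,-20],"angular": [0,0,0]}]'

```text
clock: 23.55
tcp_pos: [0.6667, 0.1202, 0.2515]
orientation: [0.001, 0.757, 0.653, 0.002]
wrist_force: [0.2, -0.3, -0.7]
finger_gap: 0.0854
grip_force: 0.0
```

```bash
python3 - <<'E'
from h import *
p=shot("wrist"); save(p,"w12"); s=get_state(); print(np.round(s["tcp_pos"],4),s["grip_force"],s["clock"])
hsv=cv2.cvtColor(p["color"],cv2.COLOR_RGB2HSV)
roi=np.zeros((400,640),bool); roi[95:300,285:360]=1
h=roi&(hsv[...,0]>5)&(hsv[...,0]<20)&(hsv[...,1]>150)&(hsv[...,2]>150); b=roi&(hsv[...,1]<45)&(hsv[...,2]>110)
for nm,m,z in(("handle",h,.07),("blade",b,.0105)):
    n,l,st,c=cv2.connectedComponentsWithStats(m.astype(np.uint8)); k=1+np.argmax(st[1:,4]); ys,xs=np.where(l==k)
    for q in cv2.boxPoints(cv2.minAreaRect(np.c_[xs,ys].astype(np.float32))): print(nm,np.round(q),np.round(world(p,q,z),4))
b=shot("side")
for k in("ochre_tile","jar","cup"):
    for q in tip_of(k,b)[:1]: print(k,np.round(q["point"]),np.round(world(b,q["point"],0),3))
a=cv2.imread("pics/side.png").astype(int); e=np.abs(b["color"][:,:,::-1].astype(int)-a).max(2)
for nm,(x,y) in {"ochre":(208,219),"jar":(232,172),"cup":(264,172),"trowel":(305,205),"blade":(345,235)}.items(): print(nm,(e[y-15:y+15,x-15:x+15]>60).mean().round(3))
E
```

```text
[0.6658 0.1202 0.2494] 0.0 23.6
handle [309. 107.] [0.6689 0.1955 0.07  ]
handle [328. 107.] [0.6876 0.1927 0.07  ]
handle [328. 201.] [0.674  0.0964 0.07  ]
handle [309. 201.] [0.6539 0.0995 0.07  ]
blade [301. 200.] [0.6397 0.0859 0.0105]
blade [335. 200.] [0.6827 0.0795 0.0105]
blade [335. 286.] [ 0.6662 -0.0434  0.0105]
blade [301. 286.] [ 0.6195 -0.0364  0.0105]
ochre_tile [205. 214.] [0.546 0.324 0.   ]
jar [232. 178.] [0.675 0.341 0.   ]
cup [266. 178.] [0.723 0.266 0.   ]
ochre 0.0
jar 0.0
cup 0.0
trowel 0.001
blade 0.0
```

```bash
python3 -c "
from workcell import *
print(hand_in())"
```

```text
the job is handed in; nothing more can be done
None
```

The job is handed in at 23.6 s: the blue tile lies wholly inside the chamber with its rear edge 63–64 mm past the wall face, the trowel is back in its rest within about 1 mm, and the jar, cup and ochre tile are unmoved; I did not see the shut flap itself, only that the tile is in the range where it drops clear.

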